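# Scan the strip lot, then hold the strip reader's tray out at its pointer

## Robot

A 6-joint arm with a two-finger parallel gripper is mounted at the origin on a cart in front of the work surface, level with it; the furniture and walls round the work are solid. World frame = base frame: x ahead of the robot, y to its left, z up, the work surface at z = 0. Lengths are in mm, angles in rad, forces in N, time in s.
With the tool pointing down it reaches from about 350 to 875 mm from the base axis. Payload 4.2 kg.
Tool frame: the origin (TCP) lies between the finger pads; the fingertips stand 8 mm ahead of it and the grasp point (between the pads) lies 11 mm behind it; z points along the fingers, y is the line along which they close (so a half turn about z gives the same grasp; the last joint's range is limited). The gripper opens to 85 mm and grips with 20 to 120 N. Pads are 22 mm wide; open, the fingers measure 114 mm over their backs; the gripper's body (76 mm by 85 mm) begins 54 mm behind the grasp point. The pads swing forward as they close: fully open they stand 13 mm farther back than shut.
Start: joints at [1.411, 0.385, 0.008, 0, -1.194, -0.259], TCP at [254.132, 570.978, 239.312] pointing down, gripper open.
Joint ranges: [-3.14, 3.14], [-1.21, 2.06], [-1.07, 1.41], [-3.16, 2.05], [-2.99, -0.16], [-3.1, 3.1]. Speed limits (rad/s): [2.79, 2.79, 3.14, 3.14, 3.14, 3.14].

## Interface

Orientations are given as a unit quaternion [x, y, z, w].
In Python, from bench import read_state, get_image, camera_params, job_done gives the robot as it stands.
- The arm moves only by the tool drive_tool, never from a script. Its argument "moves" is a list that holds one entry, the list of rows, each a list of 7 numbers: the shift along the tool's x, y, z in m, then the turn, a rotation vector about the tool's x, y, z in rad, then the closure in counts, from 0 (fully open) to 255 (shut). A call has 1 to 8 rows; each row shifts and turns the commanded pose from where the row before left it, along the tool's axes as they then stand; what a row does not reach is not made up. A row lasts 1/12 s, in which the tool goes at most 41.7 mm and 7.16 degrees, less where a joint would pass 70% of its speed; a pose out of reach is approached as far as the arm can. A call is refused whole if a number of a shift passes 0.0417 or a number of a turn 0.125, either way. A call with a gripper value outside its range is refused whole. The fingers move at their own pace and stop on an object; the grip force is fixed at half the most. Time passes only in rows, so rows that do not move let the fingers close. It gives the time, the measured TCP pose, the force and the opening at its end, in the units of the state.
- read_state(): the state, without advancing time (a new reading comes with each control period).
- get_image(name): name is "side" or "top"; returns the picture (420x560x3 uint8, blue, green, red); there is no depth.
- camera_params(name): a dict with "mtx" (3x3 intrinsics, pixels), "dist" ([k1, k2, p1, p2, k3] as OpenCV has them; the pictures are not rectified), "extrinsics" (4x4, takes a point from camera to world coordinates). Camera axes: x right, y up, looking along -z (the intrinsics and any distortion apply to the point x, -y, -z); pixel columns grow to the right and rows downward; lengths in mm; the calibration is good to about 2 mm. A picture is of the moment at which its call begins. camera_params takes no time and is no camera call.
- job_done(): hands the job in, once; it reports no verdict.
The state is a dict: "clock": time; "joints": joint angles; "joint_vel": joint speeds; "joint_efforts": joint torques, N m; "position": TCP position; "ee_rot": TCP orientation; "contact_force": force on the tool from outside, world axes, zero at the start; "wrist_torque": the same for the moment, N m; "gripper_width": finger opening in mm.
Only numpy, scipy, OpenCV 4.12 (cv2) and the standard library are available. Lean on these libraries where they do the work, as an engineer would, in place of code of your own. Each camera call takes 0.05 s, during which the arm holds its last target. There are 200 camera calls.

## Task

Book in the test strips: take the pocket scanner out of its cradle, hold it still for a good second pointing straight down at the middle of the barcode sticker on the red, white and yellow strip carton, its window 4 to 10 cm above the sticker, and stand it back fully down in the cradle. Then draw the strip reader's spring-loaded tray out by its blue tab until the red line across the tray is level with the red pointer on the rail, and finish holding it there: do not let go, because the tray springs shut and I still have to lay the strip in. Leave the pointer where it is set, and do not push the cartons or the other things on the bench about.

Things in the scene. Friction and masses are not known exactly. Their poses are not given: they have to be found in the camera images.
- scanner: pocket barcode scanner: upright grey bar 24 mm thick (its x) x 40 mm wide (its y) x 130 mm tall, 110 g, black nose tapered over its last 14 mm. Origin: middle of its lower end, where the window is; it looks along its own -z. Starts upright in the cradle, nose down, lower 50 mm hidden; grip it from above by its bare upper part, 65 to 125 mm above its origin.
- cradle: black charging cradle, fixed: round foot 84 mm across, upright pocket 29 mm (its x) by 45 mm (its y) inside: 2.5 mm play each side. Origin on the bench under the pocket's middle, z up. Pocket floor at 14 mm (height of the scanner's origin when fully home), walls to 56 mm, flared grey lip to 62 mm that guides the nose over some 4 mm. The scanner fits either way round.
- carton: red, white and yellow test-strip carton, 53 mm (its x) by 177 mm (its y) by 77 mm tall, loose. Origin at the middle of its underside. It is swapped at random with the other box. Between the cartons and the strip reader stands a fixed white and blue microscope, 360 mm tall, from 0.47 to 0.75 m ahead of the robot and 0.1 m either side of its middle line: carry things past in front of it.
- code_label (a point): middle of the white barcode sticker (36 by 58 mm, black bars) on top of the strip carton, 20 mm from the carton's middle towards its own -y end, 78 mm above the bench; z up.
- other_box: smaller white and green carton, 51 x 93 x 84 mm, loose, also with a barcode sticker on its top; not the one to scan. Origin at the middle of its underside. Behind the cartons, from 0.70 m ahead of the robot and 0.23 m to its left, stands a tall glazed cabinet; another microscope stands left of them, from about 0.4 m to the left.
- reader: strip reader, fixed: pale housing 150 mm square, about 105 mm high (paper slip to 121 mm), with display; in front of it a bed with two metal rails, 31 to 41 mm either side of the middle line, tops 29 mm above the bench. Origin on the bench; its -x is the front, the way the tray comes out; housing front face at x = -30 mm, bed front end at x = -150 mm.
- strip_tray (a joint): how far the white tray is drawn out of the reader along the reader's -x (m): 0 shut, 0.075 its stop. A spring pulls it shut: 4.4 N when shut, plus 1.1 N for every 10 mm.
- tab_top (a point): middle of the top of the blue upright pull tab at the tray's front end: 16 mm thick across the tray (y), 22 mm along it (x), top 72 mm above the bench, free on all sides down to 33 mm; pinch it from above across the 16 mm. Axes as the reader's. Moves with the tray.
- tray_line (a point): middle of the red line across the tray, 25 mm behind the tab's middle, 27 mm above the bench; axes as the reader's. It moves with the tray.
- pointer_tip (a point): tip of the red pointer clipped on the reader's left (+y) rail, its top 33 mm above the bench; axes as the reader's. It is set somewhere 35 to 60 mm in front of the shut tray's line and stays unless pushed with over 8 N. The tray is at the mark when tray_line and pointer_tip have the same x in the reader's frame.
- pen: white and blue marker pen lying on the bench, 137 mm long, loose bystander
- pocket_tester: white pocket meter, 52 x 78 x 18 mm, loose bystander
- vial_red: small white vial with red stopper, 24 mm across, 48 mm tall, loose bystander
- vial_orange: small white vial with orange stopper, 24 mm across, 48 mm tall, loose bystander
- dropper: brown dropper bottle, 30 mm across, 92 mm tall, loose bystander
Things that resemble listed ones, but are neither listed nor needed, are in the scene too. Of the things that look like the scanner, the smaller one is meant.

How it is judged (in metres and radians):
On the way, in this order (a step that is already met when the one before it is completed fails the run):
1. the scanner is held still over the barcode sticker of the strip carton, pointing down at it, the window 25 to 125 mm above (x of code_label in the frame of scanner between -0.014 and 0.014 m and y of code_label in the frame of scanner between -0.014 and 0.014 m and z of code_label in the frame of scanner between -0.125 and -0.025 m and angle between scanner's own z axis and vertical below 0.25 rad and linear speed of scanner below 0.03 m/s and contact force between the fingers and scanner above 0.5 N), for 0.8 s.
2. the scanner stands fully down in its cradle, let go (x of scanner in the frame of cradle between -0.006 and 0.006 m and y of scanner in the frame of cradle between -0.006 and 0.006 m and z of scanner in the frame of cradle between 0.008 and 0.019 m and angle between scanner's own z axis and vertical below 0.15 rad and contact force between the fingers and scanner below 0.1 N), for 0.3 s.
3. the gripper holds the tray with its red line level with the pointer (x of tray_line in the frame of pointer_tip between -0.005 and 0.005 m and velocity of joint strip_tray between -0.01 and 0.01 m/s and contact force between the fingers and strip_tray above 2 N and contact force between strip_tray and scanner below 0.1 N and contact force between strip_tray and carton below 0.1 N), for 0.5 s.
At the end, for the whole second after the job is handed in: The fingers bear on the tray with over 2 N and keep its red line within 5 mm of the pointer, the tray still; the pointer is within 6 mm of its setting; the scanner stands upright, fully home in the cradle, not touched; all cartons and bystanders are within 30 mm of their starts (all of step 2 and all of step 3 and distance of pointer_tip from where it was at the start of the episode below 0.006 m and distance of each of carton, other_box, pen, pocket_tester, vial_red, vial_orange, dropper from where it was at the start of the episode below 0.03 m); the arm keeps its last pose, push and grip.
It fails at once if a carton or a bystander is pushed more than 30 mm (distance of any of carton, other_box, pen, pocket_tester, vial_red, vial_orange, dropper from where it was at the start of the episode above 0.03 m).
It fails at once if the pointer is shifted by more than 6 mm (distance of pointer_tip from where it was at the start of the episode above 0.006 m).
It also fails if it takes over 72 s, if anything falls off the work surface, if the arm or the gripper's body presses on something with over 40 N, if the wrist force passes 120 N, or if a joint passes its speed limit or range.

## Working session

There is one attempt and no reset: what is moved stays moved. The work goes in short steps, Python scripts to look and compute and a tool call to move; the robot and the scene stay as the last step left them, time stands still between calls to the robot, and variables do not carry over. Pictures are saved under pics/ and viewed, on a budget of 10 in all, crops included, one or two more only if the job needs it, and the job is handed in when it is done.

Besides the shell and the picture viewer there is one more tool, called as name(argument=value, ...) on one line, values as JSON. drive_tool: Moves the arm, as the interface text tells. Its arguments: {"type":"object","properties":{"moves":{"type":"array"}},"required":["moves"]}

```bash
ls; mkdir -p pics; cat > h.py <<'E'
import numpy as np, cv2
from bench import *
from scipy.spatial.transform import Rotation as R
def pix2plane(name,pts,z):
    c=camera_params(name);K=np.array(c['mtx'],float);d=np.array(c['dist'],float);T=np.array(c['extrinsics'],float)
    u=cv2.undistortPoints(np.array(pts,float).reshape(-1,1,2),K,d).reshape(-1,2)
    z=np.broadcast_to(z,len(u));out=[]
    for (a,b),zz in zip(u,z):
        r=T[:3,:3]@np.array([a,-b,-1.]);o=T[:3,3];out.append(o+r*(zz-o[2])/r[2])
    return np.array(out)
def proj(name,P):
    c=camera_params(name);K=np.array(c['mtx'],float);d=np.array(c['dist'],float);T=np.linalg.inv(np.array(c['extrinsics'],float))
    q=(np.array(P,float).reshape(-1,3)@T[:3,:3].T+T[:3,3])*[1,-1,-1]
    return cv2.projectPoints(q.reshape(-1,1,3),np.zeros(3),np.zeros(3),K,d)[0].reshape(-1,2)
def crop(im,x0,y0,x1,y1,f):
    return cv2.resize(im[y0:y1,x0:x1],None,fx=f,fy=f,interpolation=cv2.INTER_CUBIC)
E
python3 - <<'E'
from h import *
for n in('top','side'):
    im=get_image(n);cv2.imwrite(f'pics/{n}0.png',im);c=camera_params(n);print(n,np.round(c['mtx'],1),c['dist'],np.round(c['extrinsics'],3))
s=read_state();print(s)
E
```

```text
pics
top [[428.5   0.  280.2]
 [  0.  428.5 208.5]
 [  0.    0.    1. ]] [0.03735834 0.         0.         0.         0.        ] [[-2.800000e-02  9.810000e-01 -1.910000e-01  3.056840e+02]
 [-1.000000e+00 -2.500000e-02  1.700000e-02 -6.328300e+01]
 [ 1.100000e-02  1.910000e-01  9.810000e-01  1.493753e+03]
 [ 0.000000e+00  0.000000e+00  0.000000e+00  1.000000e+00]]
side [[443.7   0.  274.1]
 [  0.  443.7 202. ]
 [  0.    0.    1. ]] [-0.00506279  0.          0.          0.          0.        ] [[-9.630000e-01  1.160000e-01 -2.430000e-01  2.544550e+02]
 [-2.690000e-01 -4.350000e-01  8.590000e-01  1.129454e+03]
 [-6.000000e-03  8.930000e-01  4.500000e-01  7.312660e+02]
 [ 0.000000e+00  0.000000e+00  0.000000e+00  1.000000e+00]]
{'clock': 0.1, 'joints': array([ 1.41062660e+00,  3.85518922e-01,  6.78027426e-03, -4.20110011e-04,
       -1.19398132e+00, -2.58600083e-01]), 'joint_vel': array([ 0.00102509, -0.00146096,  0.00390633, -0.00014368, -0.00152616,
       -0.00107275]), 'joint_efforts': array([-3.43911970e-04, -3.93315661e+01,  1.88931870e+01,  4.19804558e+00,
       -2.55339706e-03,  1.37091682e-06]), 'position': array([253.93250362, 570.55504714, 238.31641078]), 'ee_rot': array([ 9.78142374e-01, -2.07933965e-01, -1.47689939e-04,  9.70260602e-04]), 'contact_force': array([-0.45488371, -1.60957773, -0.11533397]), 'wrist_torque': array([-0.04446891, -0.05329871, -0.04058152]), 'gripper_width': 85.62103092989067}
```

View pics/top0.png

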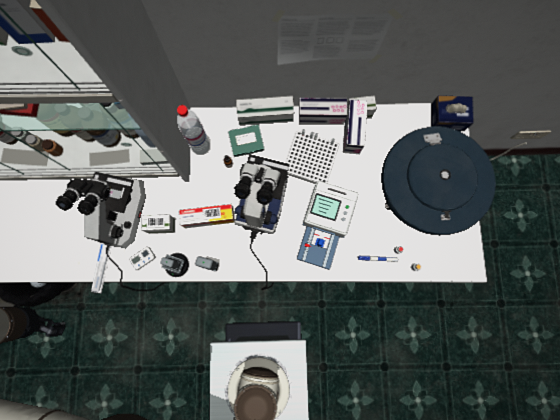

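View pics/side0.png

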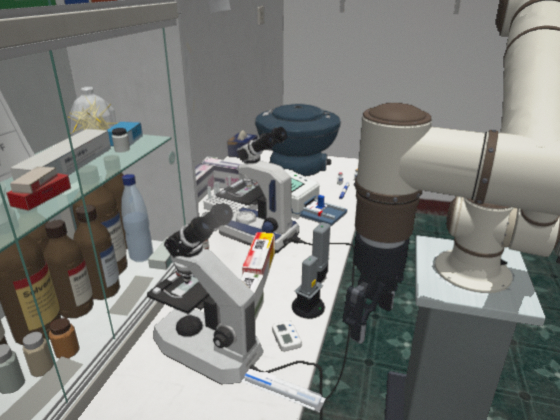

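Top: what looks like the scanner is at (173,262), on a round foot, and at (207,263). The strip carton is at (206,215), the other box at (157,222), and the reader at (325,220) with its tab near (320,243). In the side view the candidates are at (310,272) on the round foot and at (321,243). I'll confirm with enlarged crops.

```bash
python3 - <<'E'
from h import *
t=cv2.imread('pics/top0.png');s=cv2.imread('pics/side0.png')
a=crop(t,135,200,235,280,5);b=crop(s,285,215,345,325,4)
o=np.zeros((440,760,3),np.uint8);o[:400,:500]=a;o[:440,510:750]=b
cv2.imwrite('pics/c1.png',o)
cv2.imwrite('pics/c2.png',crop(t,292,175,362,275,6))
print(pix2plane('top',[[173,262],[207,263],[206,212],[320,243]],[144,144,77,72]))
print(proj('top',[254,571,238]),proj('side',[254,571,238]))
E
```

```text
[[ 407.35190803  252.61532126  144.        ]
 [ 401.17546875  147.17821151  144.        ]
 [ 576.0168094   161.88696814   77.        ]
 [ 462.09800985 -216.50398382   72.        ]]
[[ 48.54341786 318.51623433]] [[371.06806596 326.75000728]]
```

View pics/c1.png

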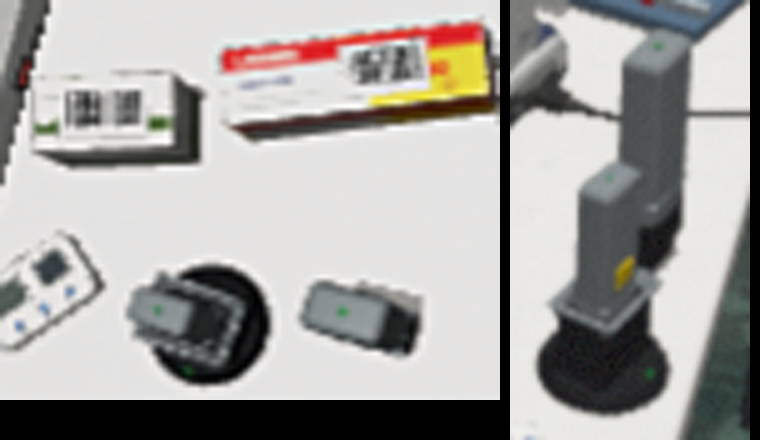

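View pics/c2.png

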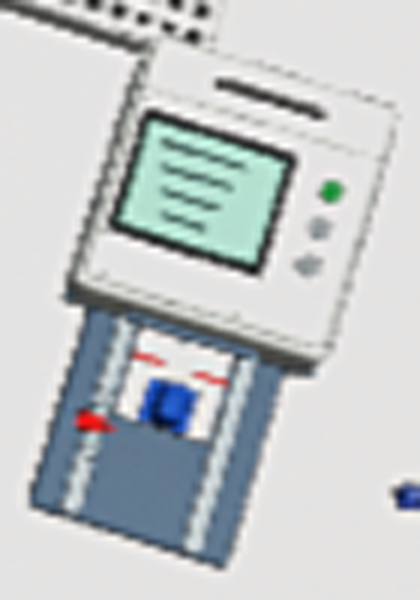

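The scanner meant is the small one in the round-foot cradle at (166,262), with its green top dot at (310.6,259.4) in the side view; the taller one at (203,262) has no such cradle. The carton's sticker is centred near (211,212). The reader's tray line, tab and pointer are clear in the second crop. Now the geometry.

```bash
python3 - <<'E'
from h import *
np.set_printoptions(suppress=True,precision=1)
f=lambda L,x0,y0,k:[[x0+(a+.5)/k-.5,y0+(b+.5)/k-.5] for a,b in L]
A=lambda L:f(L,135,200,5);B=lambda L:f(L,292,175,6)
print('scan top',pix2plane('top',A([(157,310)]),144),pix2plane('side',f([(103,178)],285,215,4),144))
print('foot',pix2plane('top',A([(210,323)]),5),pix2plane('side',f([(92,366)],285,215,4),5))
print('lip',pix2plane('top',A([(160,272),(248,292),(235,365),(130,335)]),62))
e=pix2plane('top',A([(148,280),(200,292),(188,332),(132,315)]),144);print('topface',e)
print('sticker',pix2plane('top',A([(383.5,63.5)]),78));
print('carton',pix2plane('top',A([(222,48),(482,22),(495,98),(235,127)]),77))
r=pix2plane('top',B([(125,320),(75,510),(248,358),(195,550)]),29);print('rails',r)
for i in(0,2):d=r[i]-r[i+1];print('yaw',np.degrees(np.arctan2(d[1],d[0])))
l=pix2plane('top',B([(148,357),(210,378)]),27);d=l[0]-l[1];print('line',l,l.mean(0),np.degrees(np.arctan2(d[1],d[0]))-90)
p=pix2plane('top',B([(117,427)]),33);print('ptr',p)
h=pix2plane('top',B([(75,288),(318,362),(400,110),(152,40)]),105);print('house',h,h.mean(0))
print('tab',pix2plane('top',B([(170,390)]),72))
print('bed front',pix2plane('top',B([(30,500),(228,567)]),20))
E
```

```text
scan top [[409.2 274.3 144. ]] [[409.1 272.8 144. ]]
foot [[409.9 272.7   5. ]] [[411.3 274.4   5. ]]
lip [[440.5 293.4  62. ]
 [425.6 235.3  62. ]
 [378.  243.   62. ]
 [399.7 312.   62. ]]
topface [[428.  280.3 144. ]
 [419.6 247.9 144. ]
 [395.1 254.8 144. ]
 [406.6 289.6 144. ]]
sticker [[574.3 144.   78. ]]
carton [[587.9 252.   77. ]
 [601.3  78.1  77. ]
 [549.1  69.8  77. ]
 [534.1 242.5  77. ]]
rails [[ 519.7 -197.3   29. ]
 [ 411.7 -164.3   29. ]
 [ 495.9 -267.    29. ]
 [ 387.4 -231.3   29. ]]
yaw -17.00753114732092
yaw -18.23159369204802
line [[ 498.2 -209.8   27. ]
 [ 485.1 -244.9   27. ]] [ 491.7 -227.4   27. ] -20.42605176706637
ptr [[ 457.8 -189.8   33. ]]
house [[ 527.  -163.8  105. ]
 [ 482.8 -294.4  105. ]
 [ 622.2 -347.9  105. ]
 [ 665.8 -212.1  105. ]] [ 574.5 -254.6  105. ]
tab [[ 473.5 -216.8   72. ]]
bed front [[ 418.7 -139.4   20. ]
 [ 377.9 -250.6   20. ]]
```

```bash
cat > d.py <<'E'
import sys
from h import *
def to(x,y,z,yaw):
    s=read_state();M=R.from_quat(s['ee_rot']).as_matrix()
    d=M.T@(np.array([x,y,z])-s['position']);G=R.from_euler('z',yaw,degrees=True)*R.from_euler('x',np.pi)
    rv=(R.from_matrix(M).inv()*G).as_rotvec()
    print('t',round(s['clock'],2),'pos',np.round(s['position'],1),'shift mm (tool, now)',np.round(d,1),'turn',np.round(rv,3),'shift after turn',np.round(G.as_matrix().T@(np.array([x,y,z])-s['position']),1),'F',np.round(s['contact_force'],1),'w',round(s['gripper_width'],1))
if __name__=='__main__': to(*map(float,sys.argv[1:]))
E
python3 d.py 409.5 273.5 200 -16
```

```text
t 0.1 pos [253.9 570.6 238.3] shift mm (tool, now) [262.9 208.   38.8] turn [ 0.002  0.    -0.14 ] shift after turn [231.4 242.7  38.3] F [-0.5 -1.6 -0.1] w 85.6
```

drive_tool(moves=[[[0, 0, 0, 0, 0, -0.07, 0], [0, 0, 0, 0, 0, -0.07, 0], [0.026, 0.027, 0, 0, 0, 0, 0], [0.026, 0.027, 0, 0, 0, 0, 0], [0.026, 0.027, 0, 0, 0, 0, 0], [0.026, 0.027, 0, 0, 0, 0, 0], [0.026, 0.027, 0, 0, 0, 0, 0], [0.026, 0.027, 0, 0, 0, 0, 0]]])

```text
clock: 0.77
position: [359.8, 370.4, 239.0]
ee_rot: [0.99, -0.139, -0.0, 0.0]
contact_force: [0.2, -0.0, -0.3]
gripper_width: 85.5
```

```bash
python3 d.py 409.5 273.5 200 -16
```

```text
t 0.77 pos [359.8 370.4 239. ] shift mm (tool, now) [74.4 79.5 39. ] turn [0.001 0.    0.001] shift after turn [74.5 79.4 39. ] F [ 0.2 -0.  -0.3] w 85.5
```

drive_tool(moves=[[[0.025, 0.0265, 0, 0, 0, 0, 0], [0.025, 0.0265, 0, 0, 0, 0, 0], [0.0245, 0.0265, 0, 0, 0, 0, 0], [0, 0, 0.02, 0, 0, 0, 0], [0, 0, 0.02, 0, 0, 0, 0], [0, 0, 0, 0, 0, 0, 0]]])

```text
clock: 1.27
position: [407.5, 272.6, 195.6]
ee_rot: [0.99, -0.14, -0.003, 0.003]
contact_force: [-0.6, -0.9, 0.1]
gripper_width: 85.4
```

```bash
python3 - <<'E'
from h import *
t=get_image('top');s=get_image('side')
cv2.imwrite('pics/top1.png',t);cv2.imwrite('pics/side1.png',s)
o=np.zeros((480,780,3),np.uint8);o[:,:380]=crop(s,270,200,365,320,4);o[:400,390:770]=crop(t,130,215,225,315,4)
cv2.imwrite('pics/c3.png',o)
st=read_state();print(st['position'],proj('side',[st['position'],[409.5,273.5,144]]),proj('top',[st['position'],[409.5,273.5,144]]))
E
python3 d.py 409.5 273.5 100 -16
```

```text
[409.19468423 275.06874889 199.04388897] [[310.87709232 239.50070353]
 [310.13858011 259.25734799]] [[161.11791225 260.33642678]
 [166.25344091 261.50580283]]
t 1.37 pos [409.2 275.1 199. ] shift mm (tool, now) [ 0.8  1.2 99. ] turn [0.002 0.    0.001] shift after turn [ 0.7  1.4 99. ] F [-0.3  0.8  0. ] w 85.4
```

View pics/c3.png

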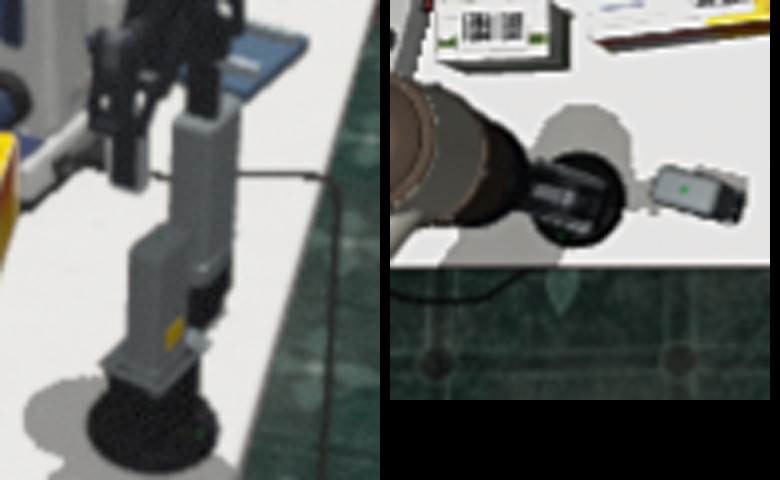

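The fingers straddle the scanner top at side px ~(310,235), and the tall look-alike stays outside them. Descending and gripping.

drive_tool(moves=[[[0, 0, 0.025, 0, 0, 0, 0], [0, 0, 0.025, 0, 0, 0, 0], [0, 0, 0.025, 0, 0, 0, 0], [0, 0, 0.024, 0, 0, 0, 0], [0, 0, 0, 0, 0, 0, 0], [0, 0, 0, 0, 0, 0, 255], [0, 0, 0, 0, 0, 0, 255], [0, 0, 0, 0, 0, 0, 255]]])

```text
clock: 2.03
position: [410.3, 276.8, 102.4]
ee_rot: [0.99, -0.139, 0.001, -0.002]
contact_force: [0.5, -0.5, 0.5]
gripper_width: 51.5
```

drive_tool(moves=[[[0, 0, 0, 0, 0, 0, 255], [0, 0, 0, 0, 0, 0, 255], [0, 0, 0, 0, 0, 0, 255], [0, 0, 0, 0, 0, 0, 255], [0, 0, 0, 0, 0, 0, 255], [0, 0, 0, 0, 0, 0, 255]]])

```text
clock: 2.53
position: [410.0, 276.0, 102.4]
ee_rot: [0.99, -0.139, 0.001, -0.001]
contact_force: [-0.8, -1.2, 6.3]
gripper_width: 40.1
```

```bash
python3 d.py 409.5 273.5 234 -16
```

```text
t 2.53 pos [410.  276.  102.4] shift mm (tool, now) [   0.4    2.2 -131.6] turn [-0.003 -0.002  0.001] shift after turn [   0.2    2.5 -131.6] F [-0.8 -1.2  6.3] w 40.1
```

drive_tool(moves=[[[0, 0, -0.02, 0, 0, 0, 255], [0, 0, -0.03, 0, 0, 0, 255], [0, 0, -0.03, 0, 0, 0, 255], [0, 0, -0.03, 0, 0, 0, 255], [0, 0, -0.022, 0, 0, 0, 255], [0, 0, 0, 0, 0, 0, 255]]])

```text
clock: 3.03
position: [411.4, 277.3, 238.6]
ee_rot: [0.99, -0.139, 0.004, -0.005]
contact_force: [0.7, 0.3, -2.0]
gripper_width: 40.3
```

drive_tool(moves=[[[0.015, 0.006, 0, 0, 0, 0, 255], [0.028, 0.012, 0, 0, 0, 0, 255], [0.03, 0.0125, 0, 0, 0, 0, 255], [0.03, 0.0125, 0, 0, 0, 0, 255], [0.03, 0.0125, 0, 0, 0, 0, 255], [0.028, 0.012, 0, 0, 0, 0, 255], [0.02, 0.008, 0, 0, 0, 0, 255], [0.01, 0.0045, 0, 0, 0, 0, 255]]])

```text
clock: 3.7
position: [572.2, 144.1, 231.5]
ee_rot: [0.99, -0.14, -0.0, 0.0]
contact_force: [-0.4, 0.7, -0.8]
gripper_width: 40.1
```

```bash
python3 - <<'E'
from h import *
t=get_image('top');s=get_image('side')
cv2.imwrite('pics/side2.png',s);cv2.imwrite('pics/top2.png',t)
o=np.zeros((480,790,3),np.uint8);o[:480,:400]=crop(s,220,150,320,270,4);o[:400,410:790]=crop(t,160,150,255,250,4)
cv2.imwrite('pics/c4.png',o)
p=read_state()['position'];print(proj('side',[[p[0],p[1],p[2]-88.4],[572,143,78]]))
E
python3 d.py 572 147 237 -16
```

```text
[[260.28689634 224.37668361]
 [260.72751452 244.6612185 ]]
t 3.8 pos [571.4 144.7 231.4] shift mm (tool, now) [-0.1 -2.4 -5.6] turn [ 0.001  0.001 -0.002] shift after turn [-0.1 -2.4 -5.6] F [-0.4  0.8 -1.2] w 39.8
```

View pics/c4.png

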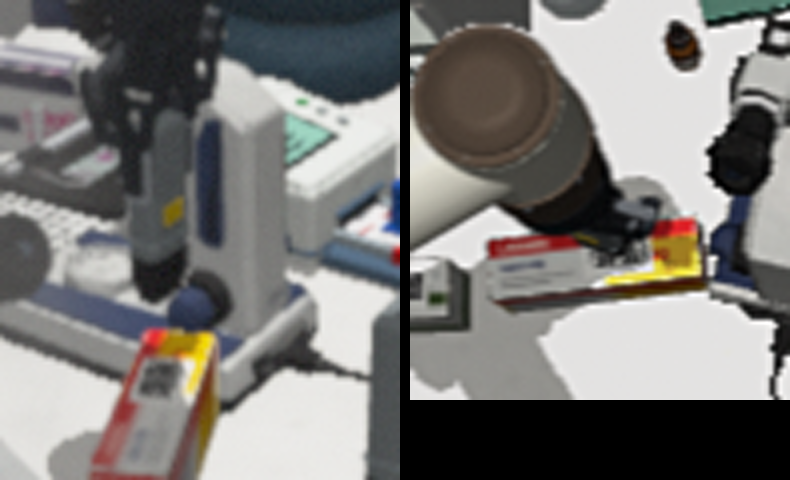

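Side view: the nose is at (259.8,223.6) and the sticker middle at (260.6,243.9). Both match the predicted pixels, with the window about 65 mm above the sticker. Holding still.

drive_tool(moves=[[[0, 0, 0, 0, 0, 0, 255], [0, 0, 0, 0, 0, 0, 255], [0, 0, 0, 0, 0, 0, 255], [0, 0, 0, 0, 0, 0, 255], [0, 0, 0, 0, 0, 0, 255], [0, 0, 0, 0, 0, 0, 255], [0, 0, 0, 0, 0, 0, 255], [0, 0, 0, 0, 0, 0, 255]]])

```text
clock: 4.47
position: [570.8, 146.0, 232.4]
ee_rot: [0.99, -0.139, -0.0, -0.0]
contact_force: [0.6, -0.4, -1.9]
gripper_width: 40.1
```

drive_tool(moves=[[[0, 0, 0, 0, 0, 0, 255], [0, 0, 0, 0, 0, 0, 255], [0, 0, 0, 0, 0, 0, 255], [0, 0, 0, 0, 0, 0, 255], [0, 0, 0, 0, 0, 0, 255], [0, 0, 0, 0, 0, 0, 255], [0, 0, 0, 0, 0, 0, 255], [0, 0, 0, 0, 0, 0, 255]]])

```text
clock: 5.13
position: [570.9, 145.9, 232.3]
ee_rot: [0.99, -0.139, 0.0, 0.0]
contact_force: [0.0, -0.2, -0.5]
gripper_width: 40.1
```

```bash
python3 d.py 410 275.5 234 -16
```

```text
t 5.13 pos [570.9 145.9 232.3] shift mm (tool, now) [-190.3  -80.3   -1.7] turn [ 0. -0.  0.] shift after turn [-190.4  -80.2   -1.7] F [ 0.  -0.2 -0.5] w 40.1
```

drive_tool(moves=[[[0, 0, 0, 0, 0, 0, 255], [-0.015, -0.006, 0, 0, 0, 0, 255], [-0.03, -0.013, 0, 0, 0, 0, 255], [-0.035, -0.015, 0, 0, 0, 0, 255], [-0.035, -0.015, 0, 0, 0, 0, 255], [-0.035, -0.015, 0, 0, 0, 0, 255], [-0.03, -0.012, 0, 0, 0, 0, 255], [-0.0105, -0.0045, 0, 0, 0, 0, 255]]])

```text
clock: 5.8
position: [407.2, 277.4, 232.7]
ee_rot: [0.991, -0.137, -0.0, -0.001]
contact_force: [-0.2, -0.3, -0.8]
gripper_width: 40.0
```

drive_tool(moves=[[[0, 0, 0.02, 0, 0, 0, 255], [0, 0, 0.03, 0, 0, 0, 255], [0, 0, 0.015, 0, 0, 0, 255], [0, 0, 0, 0, 0, 0, 255], [0, 0, 0, 0, 0, 0, 255], [0, 0, 0, 0, 0, 0, 255]]])

```text
clock: 6.3
position: [410.9, 276.3, 168.6]
ee_rot: [0.99, -0.139, 0.001, -0.001]
contact_force: [0.3, 0.8, -0.7]
gripper_width: 40.1
```

```bash
python3 d.py 410 275.5 102.4 -16
```

```text
t 6.3 pos [410.9 276.3 168.6] shift mm (tool, now) [-0.7  1.2 66.2] turn [-0.002 -0.002  0.001] shift after turn [-0.6  1.1 66.2] F [ 0.3  0.8 -0.7] w 40.1
```

drive_tool(moves=[[[-0.0006, 0.001, 0.01, 0, 0, 0, 255], [0, 0, 0.01, 0, 0, 0, 255], [0, 0, 0.01, 0, 0, 0, 255], [0, 0, 0.007, 0, 0, 0, 255], [0, 0, 0, 0, 0, 0, 255]]])

```text
clock: 6.72
position: [409.1, 274.7, 130.1]
ee_rot: [0.99, -0.139, -0.0, 0.0]
contact_force: [-0.8, -0.3, -0.6]
gripper_width: 40.2
```

drive_tool(moves=[[[0, 0, 0.008, 0, 0, 0, 255], [0, 0, 0.008, 0, 0, 0, 255], [0, 0, 0.007, 0, 0, 0, 255], [0, 0, 0.004, 0, 0, 0, 255], [0, 0, 0, 0, 0, 0, 255], [0, 0, 0, 0, 0, 0, 255]]])

```text
clock: 7.22
position: [409.0, 274.9, 103.0]
ee_rot: [0.99, -0.139, -0.0, 0.0]
contact_force: [1.1, 0.4, -1.1]
gripper_width: 40.0
```

```bash
python3 d.py 410 275.5 102.4 -16
```

```text
t 7.22 pos [409.  274.9 103. ] shift mm (tool, now) [ 0.8 -0.8  0.6] turn [0.    0.    0.001] shift after turn [ 0.8 -0.8  0.6] F [ 1.1  0.4 -1.1] w 40.0
```

Entered freely without contact force. Lowering the last bit, letting go and rising.

drive_tool(moves=[[[0, 0, 0.001, 0, 0, 0, 255], [0, 0, 0, 0, 0, 0, 255], [0, 0, 0, 0, 0, 0, 0], [0, 0, 0, 0, 0, 0, 0], [0, 0, 0, 0, 0, 0, 0], [0, 0, 0, 0, 0, 0, 0], [0, 0, 0, 0, 0, 0, 0], [0, 0, 0, 0, 0, 0, 0]]])

```text
clock: 7.88
position: [409.0, 274.9, 102.4]
ee_rot: [0.99, -0.139, 0.0, -0.0]
contact_force: [0.9, -0.2, -1.6]
gripper_width: 85.4
```

drive_tool(moves=[[[0, 0, -0.02, 0, 0, 0, 0], [0, 0, -0.03, 0, 0, 0, 0], [0, 0, -0.04, 0, 0, 0, 0], [0, 0, -0.04, 0, 0, 0, 0], [0, 0, -0.03, 0, 0, 0, 0], [0, 0, 0, 0, 0, 0, 0]]])

```text
clock: 8.38
position: [411.8, 277.2, 269.8]
ee_rot: [0.99, -0.138, 0.005, -0.006]
contact_force: [0.7, 0.3, -0.9]
gripper_width: 85.4
```

```bash
python3 - <<'E'
from h import *
s=get_image('side');cv2.imwrite('pics/side3.png',s)
a=cv2.imread('pics/side1.png')
# compare scanner region before / after
d=lambda im:im[245:320,290:335].astype(int)
for dx in(-1,0,1):
    print([round(np.abs(d(np.roll(np.roll(s,dy,0),dx,1))-d(a))[10:,:20].mean(),1) for dy in(-2,-1,0,1,2)])
E
python3 d.py 440 -100 250 -18
```

```text
[np.float64(14.9), np.float64(10.6), np.float64(7.8), np.float64(8.1), np.float64(11.5)]
[np.float64(11.6), np.float64(7.0), np.float64(2.6), np.float64(6.7), np.float64(11.3)]
[np.float64(13.4), np.float64(10.0), np.float64(9.0), np.float64(11.3), np.float64(15.4)]
t 8.43 pos [410.3 276.3 266.2] shift mm (tool, now) [131.9 353.7  13.8] turn [-0.008 -0.004  0.036] shift after turn [144.5 348.7  16.2] F [-0.1  0.6 -1.6] w 85.2
```

The scanner region matches the before-image at zero shift, so it is home. Now I carry the gripper past in front of the microscope.

drive_tool(moves=[[[0.002, 0.02, -0.01, 0, 0, 0, 0], [0.004, 0.036, -0.006, 0, 0, 0, 0], [0.005, 0.037, -0.004, 0, 0, 0, 0], [0.007, 0.037, 0, 0, 0, 0, 0], [0.0105, 0.036, 0, 0, 0, 0, 0], [0.0105, 0.036, 0, 0, 0, 0, 0], [0.0105, 0.036, 0, 0, 0, 0, 0], [0.0105, 0.036, 0, 0, 0, 0, 0]]])

```text
clock: 9.1
position: [390.1, -6.8, 281.3]
ee_rot: [0.99, -0.139, -0.001, 0.0]
contact_force: [1.4, -0.3, 0.0]
gripper_width: 85.1
```

```bash
python3 d.py 440 -200 250 -18.5
```

```text
t 9.1 pos [390.1  -6.8 281.3] shift mm (tool, now) [101.1 172.1  31.3] turn [0.001 0.001 0.045] shift after turn [108.6 167.4  31.3] F [ 1.4 -0.3  0. ] w 85.1
```

drive_tool(moves=[[[0.008, 0.033, 0, 0, 0, 0, 0], [0.012, 0.033, 0, 0, 0, 0, 0], [0.015, 0.032, 0, 0, 0, 0, 0], [0.022, 0.028, 0, 0, 0, 0, 0], [0.024, 0.025, 0.01, 0, 0, 0, 0], [0.02, 0.02, 0.015, 0, 0, 0, 0], [0, 0, 0.02, 0, 0, 0.045, 0], [0, 0, 0, 0, 0, 0, 0]]])

```text
clock: 9.77
position: [438.5, -197.6, 231.7]
ee_rot: [0.987, -0.164, -0.006, -0.001]
contact_force: [-0.3, 0.3, -0.4]
gripper_width: 85.1
```

```bash
python3 d.py 470 -220 150 -18.5
```

```text
t 9.77 pos [ 438.5 -197.6  231.7] shift mm (tool, now) [38.  10.9 81.3] turn [ 0.001  0.012 -0.006] shift after turn [37.  11.2 81.7] F [-0.3  0.3 -0.4] w 85.1
```

drive_tool(moves=[[[0.018, 0.005, 0.02, 0, 0, 0, 0], [0.019, 0.006, 0.025, 0, 0, 0, 0], [0, 0, 0.03, 0, 0, 0, 0], [0, 0, 0.03, 0, 0, 0, 0], [0, 0, 0, 0, 0, 0, 0], [0, 0, 0, 0, 0, 0, 0]]])

```text
clock: 10.27
position: [472.0, -218.9, 131.7]
ee_rot: [0.987, -0.16, -0.002, 0.0]
contact_force: [0.6, -0.7, 1.2]
gripper_width: 85.5
```

```bash
python3 - <<'E'
from h import *
s=get_image('side');cv2.imwrite('pics/side4.png',s);t=get_image('top');cv2.imwrite('pics/top4.png',t)
o=np.zeros((500,790,3),np.uint8);o[:420,:]=0
o[:400,:400]=crop(s,285,155,365,235,5);o[:500,410:785]=crop(t,290,175,365,275,5)
cv2.imwrite('pics/c5.png',o)
p=read_state()['position'];print(p,proj('side',[p,[470,-220,72]]),proj('top',[p,[470,-220,72]]))
E
python3 d.py 470 -220 50 -18.5
```

```text
[ 474.13649384 -219.33285864  134.38804416] [[320.41757741 178.2055794 ]
 [320.9002842  195.07728714]] [[322.71370693 237.01996752]
 [320.93743951 240.60957157]]
t 10.37 pos [ 474.1 -219.3  134.4] shift mm (tool, now) [-4.   1.9 84.4] turn [ 0.    -0.003  0.001] shift after turn [-3.7  1.9 84.4] F [ 0.3 -0.1  0.3] w 85.5
```

View pics/c5.png

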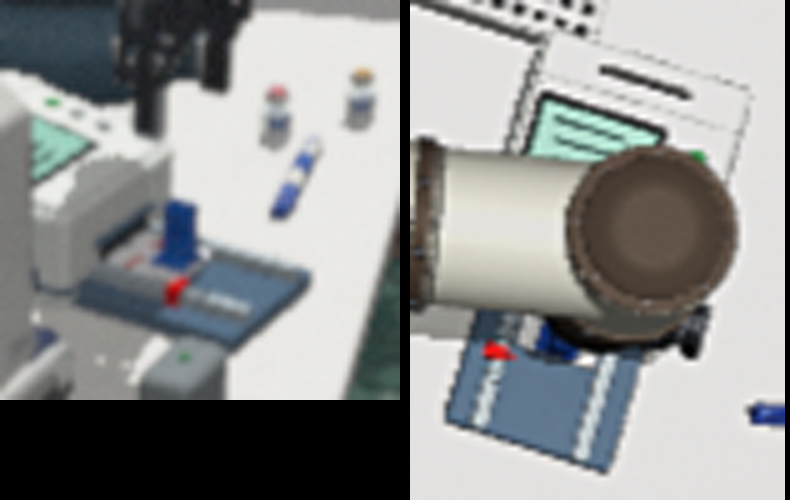

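Side view: the tab top is at (321,196), against (320.9,195.1) predicted, so the estimate holds. The open fingers straddle it and the pointer lies in front at (320,213). Descending.

drive_tool(moves=[[[-0.004, 0.002, 0.01, 0, 0, 0, 0], [0, 0, 0.02, 0, 0, 0, 0], [0, 0, 0.02, 0, 0, 0, 0], [0, 0, 0, 0, 0, 0, 0], [0, 0, 0, 0, 0, 0, 0]]])

```text
clock: 10.78
position: [469.3, -220.1, 83.8]
ee_rot: [0.987, -0.161, 0.001, 0.0]
contact_force: [0.3, -1.3, 0.5]
gripper_width: 85.4
```

```bash
python3 d.py 470 -220 50 -18.5
```

```text
t 10.78 pos [ 469.3 -220.1   83.8] shift mm (tool, now) [ 0.6 -0.3 33.8] turn [ 0.    -0.002  0.   ] shift after turn [ 0.7 -0.3 33.8] F [ 0.3 -1.3  0.5] w 85.4
```

drive_tool(moves=[[[0, 0, 0.012, 0, 0, 0, 0], [0, 0, 0.012, 0, 0, 0, 0], [0, 0, 0.01, 0, 0, 0, 0], [0, 0, 0, 0, 0, 0, 255], [0, 0, 0, 0, 0, 0, 255], [0, 0, 0, 0, 0, 0, 255], [0, 0, 0, 0, 0, 0, 255], [0, 0, 0, 0, 0, 0, 255]]])

```text
clock: 11.45
position: [469.0, -220.1, 49.1]
ee_rot: [0.987, -0.161, 0.001, 0.0]
contact_force: [-0.2, -0.2, -0.6]
gripper_width: 25.4
```

drive_tool(moves=[[[0, 0, 0, 0, 0, 0, 255], [0, 0, 0, 0, 0, 0, 255], [0, 0, 0, 0, 0, 0, 255], [0, 0, 0, 0, 0, 0, 255], [0, 0, 0, 0, 0, 0, 255], [0, 0, 0, 0, 0, 0, 255]]])

```text
clock: 11.95
position: [469.4, -218.7, 49.2]
ee_rot: [0.987, -0.162, 0.001, -0.001]
contact_force: [1.1, 8.2, 5.2]
gripper_width: 15.0
```

```bash
python3 d.py 428.2 -206 50 -18.5
```

```text
t 11.95 pos [ 469.4 -218.7   49.2] shift mm (tool, now) [-43.1   1.2  -0.9] turn [-0.002 -0.002 -0.002] shift after turn [-43.1   1.1  -0.8] F [1.1 8.2 5.2] w 15.0
```

The tab is gripped (15 mm). Pulling 40 mm, then looking.

drive_tool(moves=[[[-0.003, -0.001, 0, 0, 0, 0, 255], [-0.007, 0, 0, 0, 0, 0, 255], [-0.01, 0, 0, 0, 0, 0, 255], [-0.01, 0, 0, 0, 0, 0, 255], [-0.007, 0, 0, 0, 0, 0, 255], [-0.003, 0, 0, 0, 0, 0, 255], [0, 0, 0, 0, 0, 0, 255], [0, 0, 0, 0, 0, 0, 255]]])

```text
clock: 12.62
position: [435.1, -206.5, 49.2]
ee_rot: [0.987, -0.161, 0.005, -0.0]
contact_force: [9.0, 0.9, -4.8]
gripper_width: 14.9
```

drive_tool(moves=[[[0, 0, 0, 0, 0, 0, 255], [0, 0, 0, 0, 0, 0, 255], [0, 0, 0, 0, 0, 0, 255], [0, 0, 0, 0, 0, 0, 255]]])

```text
clock: 12.95
position: [435.4, -206.7, 49.2]
ee_rot: [0.987, -0.161, 0.005, -0.0]
contact_force: [8.6, 0.1, -4.5]
gripper_width: 15.2
```

```bash
python3 - <<'E'
from h import *
s=get_image('side');cv2.imwrite('pics/side5.png',s);t=get_image('top');cv2.imwrite('pics/top5.png',t)
o=np.zeros((560,790,3),np.uint8)
o[:420,:480]=crop(s,295,180,355,232.5.__int__(),8)[:420];o[:480,490:790]=crop(t,300,205,350,285,6)
cv2.imwrite('pics/c6.png',o)
E
python3 d.py 428.2 -206 50 -18.5
```

```text
t 13.05 pos [ 435.4 -206.6   49.2] shift mm (tool, now) [-7.   1.7 -0.9] turn [-0.002 -0.009 -0.001] shift after turn [-7.   1.7 -0.8] F [ 8.   0.7 -4.4] w 15.2Traceback (most recent call last):
  File "<stdin>", line 4, in <module>
ValueError: could not broadcast input array from shape (416,480,3) into shape (420,480,3)
```

```bash
python3 - <<'E'
from h import *
s=cv2.imread('pics/side5.png');t=cv2.imread('pics/top5.png')
o=np.zeros((560,790,3),np.uint8)
o[:416,:480]=crop(s,295,180,355,232,8);o[:480,490:790]=crop(t,300,205,350,285,6)
cv2.imwrite('pics/c6.png',o)
E
```

```text
(no output)
```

View pics/c6.png

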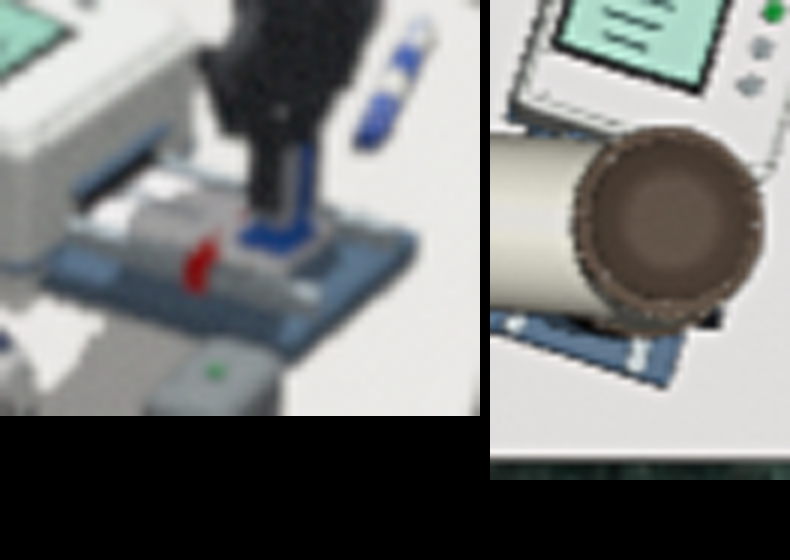

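```bash
python3 - <<'E'
from h import *
np.set_printoptions(suppress=True,precision=1)
def reds(f,x0,y0,x1,y1,n):
    im=cv2.imread(f)[y0:y1,x0:x1].astype(float);w=np.clip(im[...,2]-np.maximum(im[...,0],im[...,1])-15,0,None)
    k,l=cv2.connectedComponents((w>0).astype(np.uint8))
    for i in range(1,k):
        m=l==i;W=w*m
        if W.sum()<40: continue
        ys,xs=np.nonzero(m);cx,cy=(W*np.arange(W.shape[1])).sum()/W.sum()+x0,(W*np.arange(W.shape[0])[:,None]).sum()/W.sum()+y0
        print(f,'c',np.array([cx,cy]),'box',xs.min()+x0,xs.max()+x0,ys.min()+y0,ys.max()+y0,'W',round(W.sum()),'xy z27',pix2plane(n,[[cx,cy]],27)[0,:2],'z31',pix2plane(n,[[cx,cy]],31)[0,:2])
reds('pics/top0.png',295,225,350,260,'top')
reds('pics/side4.png',295,190,345,225,'side')
reds('pics/side5.png',295,190,345,225,'side')
a=cv2.imread('pics/side4.png');b=cv2.imread('pics/side5.png')
cv2.imwrite('pics/c7.png',np.vstack([crop(a,298,195,348,219,12),crop(b,298,195,348,219,12)]))
E
```

```text
pics/top0.png c [316.3 234.3] box 314 319 233 235 W 600 xy z27 [ 497.5 -209.9] z31 [ 497.  -209.5]
pics/top0.png c [326.7 237.6] box 324 329 237 239 W 629 xy z27 [ 485.  -245.2] z31 [ 484.5 -244.7]
pics/top0.png c [306.8 244.9] box 304 310 243 246 W 2145 xy z27 [ 461.7 -175.9] z31 [ 461.3 -175.6]
pics/side4.png c [311.1 206.9] box 310 313 206 208 W 45 xy z27 [ 500.6 -211.4] z31 [ 499.2 -203.7]
pics/side4.png c [319.7 212.3] box 317 322 210 215 W 1641 xy z27 [ 465.1 -180. ] z31 [ 463.9 -172.6]
pics/side5.png c [319.5 212.6] box 318 322 209 216 W 1240 xy z27 [ 465.1 -177.9] z31 [ 463.9 -170.5]
```

View pics/c7.png

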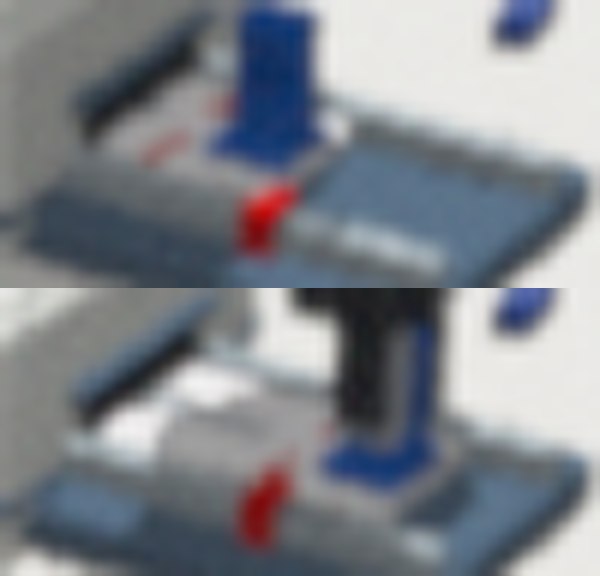

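```bash
python3 - <<'E'
from h import *
np.set_printoptions(suppress=True,precision=2)
c=lambda L:[[298+(a+.5)/12-.5,195+(b+.5)/12-.5] for a,b in L]
for psi in(-17.5,-18.5,-19.5):
    ex=np.array([np.cos(np.radians(psi)),np.sin(np.radians(psi))]);ey=np.array([-ex[1],ex[0]])
    f=lambda P:np.c_[P[:,:2]@ex,P[:,:2]@ey]
    nd,fd,ad=f(pix2plane('side',c([(165,147),(222,105),(328,144)]),27))
    tip,base=f(pix2plane('side',c([(290,192),(255,212)]),33))
    tt=f(pix2plane('top',[[306.8,244.9],[311.1,245.8]],33));ln=f(pix2plane('top',[[316.3,234.3],[326.7,237.6]],27))
    print(psi,'side near',nd,'far',fd,'after far',ad,'tip',tip,'base',base,'| top ptr c,tip',tt,'line',ln)
# predicted pixels of pointer tip / line if at (457.8,-189.8)
print((proj('side',[[457.8,-189.8,33],[457.8,-189.8,27],[498,-210,27],[485,-245,27]])-[298,195])*12)
E
```

```text
-17.5 side near [540.87 -51.97] far [539.72 -84.27] after far [502.26 -78.74] tip [492.66 -36.41] base [495.33 -20.61] | top ptr c,tip [[492.43 -28.52]
 [493.51 -43.46]] line [[537.57 -50.68]
 [536.39 -88.08]]
-18.5 side near [541.69 -42.52] far [541.11 -74.84] after far [503.56 -69.97] tip [493.22 -27.81] base [495.62 -11.96] | top ptr c,tip [[492.86 -19.92]
 [494.19 -34.84]] line [[538.37 -41.29]
 [537.85 -78.7 ]]
-19.5 side near [542.35 -33.06] far [542.33 -65.38] after far [504.7  -61.17] tip [493.64 -19.19] base [495.75  -3.31] | top ptr c,tip [[493.13 -11.31]
 [494.73 -26.21]] line [[539.01 -31.89]
 [539.14 -69.3 ]]
[[292.77 175.85]
 [291.85 194.7 ]
 [165.56 145.83]
 [232.85  97.76]]
```

Top and side together put the line about 9 mm short of the pointer (the tray has moved 36–37 mm of roughly 45.5). Pulling 9.5 mm more.

drive_tool(moves=[[[-0.002, 0, 0, 0, 0, 0, 255], [-0.003, 0, 0, 0, 0, 0, 255], [-0.003, 0, 0, 0, 0, 0, 255], [-0.0015, 0, 0, 0, 0, 0, 255], [0, 0, 0, 0, 0, 0, 255], [0, 0, 0, 0, 0, 0, 255], [0, 0, 0, 0, 0, 0, 255], [0, 0, 0, 0, 0, 0, 255]]])

```text
clock: 13.72
position: [426.8, -203.7, 49.2]
ee_rot: [0.987, -0.161, 0.005, -0.0]
contact_force: [9.4, 0.7, -6.5]
gripper_width: 15.2
```

drive_tool(moves=[[[0, 0, 0, 0, 0, 0, 255], [0, 0, 0, 0, 0, 0, 255], [0, 0, 0, 0, 0, 0, 255], [0, 0, 0, 0, 0, 0, 255]]])

```text
clock: 14.05
position: [426.9, -203.7, 49.2]
ee_rot: [0.987, -0.161, 0.005, -0.0]
contact_force: [8.7, -0.8, -5.2]
gripper_width: 14.9
```

```bash
python3 - <<'E'
from h import *
s=get_image('side');cv2.imwrite('pics/side6.png',s);get_image('top')
cv2.imwrite('pics/c8.png',crop(s,298,195,348,235,12))
p=read_state()['position'];d=p[:2]-[469.4,-218.7];print(p,'out',d@[-.948,.317])
E
python3 d.py 428.2 -206 50 -18.5
```

```text
[ 426.84657208 -203.65137633   49.2133243 ] out 45.111063372963606
t 14.15 pos [ 426.8 -203.7   49.2] shift mm (tool, now) [ 2.   1.8 -0.8] turn [-0.002 -0.01  -0.001] shift after turn [ 2.   1.8 -0.8] F [10.2  0.4 -5.7] w 15.2
```

View pics/c8.png

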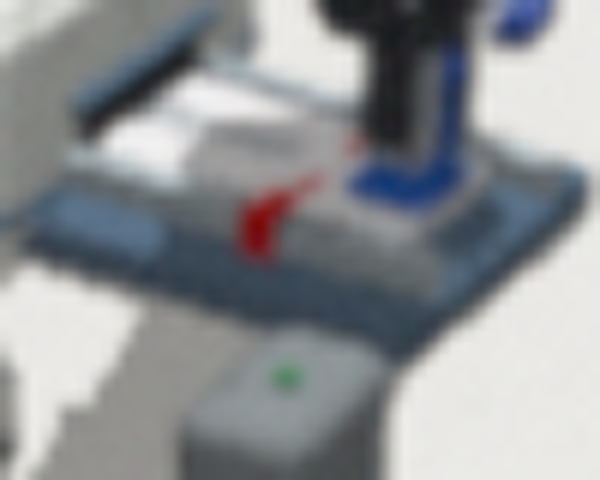

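```bash
python3 - <<'E'
from h import *
np.set_printoptions(suppress=True,precision=2)
c=lambda L:[[298+(a+.5)/12-.5,195+(b+.5)/12-.5] for a,b in L]
ex=np.array([np.cos(np.radians(-18.5)),np.sin(np.radians(-18.5))])
print('line',pix2plane('side',c([(357,145),(310,184),(318,179)]),27)[:,:2]@ex,'ptr',pix2plane('side',c([(285,196),(290,192),(270,204)]),33)[:,:2]@ex)
E
```

```text
line [496.32 496.08 495.64] ptr [493.24 493.22 494.43]
```

Side view says the line is about 2 mm short; the top measurement with the TCP travel says about 0.5 mm past. I'll pull 1 mm more, hold, and hand in after a last check.

drive_tool(moves=[[[-0.001, 0, 0, 0, 0, 0, 255], [0, 0, 0, 0, 0, 0, 255], [0, 0, 0, 0, 0, 0, 255], [0, 0, 0, 0, 0, 0, 255], [0, 0, 0, 0, 0, 0, 255], [0, 0, 0, 0, 0, 0, 255], [0, 0, 0, 0, 0, 0, 255], [0, 0, 0, 0, 0, 0, 255]]])

```text
clock: 14.82
position: [426.0, -203.4, 49.2]
ee_rot: [0.987, -0.161, 0.005, -0.0]
contact_force: [9.7, 0.9, -6.4]
gripper_width: 15.5
```

drive_tool(moves=[[[0, 0, 0, 0, 0, 0, 255], [0, 0, 0, 0, 0, 0, 255], [0, 0, 0, 0, 0, 0, 255], [0, 0, 0, 0, 0, 0, 255], [0, 0, 0, 0, 0, 0, 255], [0, 0, 0, 0, 0, 0, 255], [0, 0, 0, 0, 0, 0, 255], [0, 0, 0, 0, 0, 0, 255]]])

```text
clock: 15.48
position: [426.0, -203.3, 49.2]
ee_rot: [0.987, -0.161, 0.005, -0.0]
contact_force: [9.6, -0.8, -6.4]
gripper_width: 15.0
```

```bash
python3 - <<'E'
from h import *
s=get_image('side');a=cv2.imread('pics/side3.png');t=get_image('top');b=cv2.imread('pics/top0.png')
st=read_state();p=st['position'];print(p,'out',(p[:2]-[469.4,-218.7])@[-.948,.317],st['contact_force'],st['gripper_width'])
for n,x0,y0,x1,y1 in(('scanner',165-13,248,190,280),('carton',178,200,236,228),('obox',140,212,172,234),('tester',128,245,156,272),('pen',355,253,400,265),('vials',392,244,424,273)):
    print(n,round(np.abs(t[y0:y1,x0:x1].astype(int)-b[y0:y1,x0:x1]).mean(),2))
print('side scanner',np.abs(s[245:320,290:312].astype(int)-a[245:320,290:312]).mean())
job_done()
E
```

```text
[ 425.99331418 -203.35223842   49.23071731] out 46.014778574688414 [ 1.03103079e+01  4.80912945e-03 -5.36568404e+00] 15.766208116452802
scanner 4.16
carton 3.79
obox 4.01
tester 4.31
pen 4.16
vials 4.22
side scanner 17.81919191919192
the job is handed in; nothing more can be done
```

The job is handed in at about 15.5 s. The scanner was scanned and put back, and the arm is still holding the tray at the pointer. `job_done` gives no verdict, so the results below are my own checks.

- **Scan:** I took the smaller scanner from its cradle and held it still for about 1.4 s over the strip carton's sticker. The window was about 65 mm above the sticker, and the side view showed nose and sticker where predicted.
- **Return:** the scanner went back down into the cradle to the grip height, within 1 mm, with no notable force, and I let it go.
- **Tray:** I pinched the blue tab and drew the tray out about 46 mm. The fingers still hold it with a pull of about 10 N.

**Alignment:** the two measurements disagreed slightly. Before the last 1 mm pull, the side view put the red line about 2 mm short of the pointer. The top view plus arm travel put it about 0.5 mm past. I split the difference, so the error should be under 2 mm against the 5 mm allowed. The top camera could not see the line at the end because the arm was in the way.

**Final image check:** the top picture around the scanner, both cartons, the pocket meter, the pen and the vials matches the start to within noise. I did not compare the dropper, but the arm never went near it. One check did not agree: the side view around the scanner differed from the picture taken just after release. I think this is the arm's changed position and shadow, since the top view shows no change, but I did not view it to confirm.

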